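# Prove the tester, then check the power board

## Task

Make sure the television's power board is dead: draw the yellow tester pen out of the tool stand and first prove it by standing it upright on the brass contact of the red proving unit, pressing gently for about a second so that its spring tip goes part of the way in. Then hold the tip on the copper land with the red ring, the pen square to the tilted board and the spring again gently pressed part of the way in, for at least two seconds, and finish while still holding it there. Do not ram the tip against its stop, do not shift the board, and leave everything else where it is.

Things in the scene. Friction and masses are not known exactly. Their poses are not given: they have to be found in the camera images.
- tester: Tester pen, 120 g, hanging upright in one of the stand's 3 holes (varies). Origin on its axis under the collar; z from tip to top. Black collar d 31, z 0 to 6 mm; yellow barrel 18 x 18 mm, faces square to x and y, z 6 to 60 (grip at about 30); fixed black end to 62. Below: nose d 20 to z -40, tapering to d 8 at -66; steel spring tip d 4, round end at -85. Draw it up 90 mm to clear the stand.
- tester_tip (a joint): How far the pen's spring tip is pushed in: 0 = out, 0.010 m = hard against its stop. The spring takes 0.6 N to start and 0.2 N more for each mm (1.6 N at 5 mm, 2.6 N at the stop).
- tester_point (a point): The very end of the pen's spring tip, on the pen's axis; it moves with the tip; axes as the pen's.
- tool_stand: Grey sheet-metal tool stand, fixed, 212 mm (its x) x 75 mm (its y) x 100 mm high; origin at the centre of its underside, z up. Its top plate has three 26 mm holes along x at -62, 0 and +62 mm, in which tester, screwdriver and brush hang by their collars, in any order, rising about 60 mm above the plate.
- proving_unit: Proving unit, fixed: a red case with black ends, 96 mm (its x) x 72 mm (its y) x 38 mm high, with a round black boss in the middle of the top and the brass contact on it. Origin at the centre of the underside, z up.
- prove_contact (a point): Centre of the upper face of the flat brass contact, a disc of 20 mm diameter, 40 mm above the bench; z up.
- board: Tan power board, 120 mm (its x) x 180 mm (its y) x 3 mm, clamped in the holder; parts up to 32 mm high on its far (+x) half. Origin mid-board on the tilting axis (its y), 90 mm above the bench; z square out of the component side. Tilted 16 to 33 degrees towards the robot, differently each time; stiff friction (1.5 N m) keeps it there.
- test_spot (a point): The spot to test: centre of the face of the round copper land, 12 mm diameter, inside the red printed ring (20 mm); on the board at x -28, y 0, 2 mm above its middle plane. Axes as the board's, z square out of it. Nothing tall within 20 mm. The lands with blue and white rings, 46 mm to either side, are not wanted.
- board_holder: The fixed board holder: two black feet 140 x 50 mm, joined by two bars, and two blue uprights 109 mm high, 118 mm to either side of its middle along its y, with black clamp knobs; 286 mm over the knobs. Origin at bench level below the middle of the board, z up.
- screwdriver: Screwdriver with a blue handle (21 mm thick, to 58 mm above its black collar), hanging in the tool stand; origin as the tester's, at the underside of its collar. To be left there.
- esd_brush: Brush with a red handle (16 mm thick, to 56 mm above its black collar), hanging in the tool stand; origin at the underside of its collar. To be left there.
- multimeter: Orange multimeter lying on the bench, 90 x 185 x 44 mm; origin at the centre of its underside. To be left alone.
- speaker: Black speaker box, 100 x 230 x 55 mm; origin at the centre of its underside. To be left alone.
- remote: Grey remote control, 46 x 175 x 21 mm; origin at the centre of its underside. To be left alone.
- logic_board: Green circuit board with a heat sink, 110 x 85 x 18 mm, lying on the bench; origin at the centre of its underside, at bench level. To be left alone.
- flux_bottle: White bottle with a red cap, 48 mm diameter, 120 mm high; origin at the centre of its underside. To be left alone.
- parts_tray: Open steel tray of parts, 140 x 110 x 30 mm; origin at the centre of its underside. To be left alone.

How it is judged:
By the outcome, as a careful person would: the job done as asked, in the order asked, and still so for the second after the job is handed in, while the arm keeps its last pose, push and grip.
It also fails if it takes over 58 s, if anything falls off the work surface, if the arm or the gripper's body presses on something with over 40 N, if the wrist force passes 120 N, or if a joint passes its speed limit or range.

## Robot

A 7-joint arm with a two-finger parallel gripper is mounted at the origin on the work surface. World frame = base frame: x ahead of the robot, y to its left, z up, the work surface at z = 0. Lengths are in m, angles in rad, forces in N, time in s.
With the tool pointing down it reaches from about 0.425 to 0.875 m from the base axis. Payload 8.4 kg.
Tool frame: the origin (TCP) lies midway between the tips of the shut fingers; the grasp point (between the pads) lies behind it (arm.hold_point_z is the z of the grasp point in the tool frame, in m); z points along the fingers, y is the line along which they close (so a half turn about z gives the same grasp; the last joint's range is limited). The gripper opens to 85 mm and grips with 20 to 120 N. Pads are 22 mm wide; open, the fingers measure 114 mm over their backs; the gripper's body (76 mm by 85 mm) begins 54 mm behind the grasp point. The pads swing forward as they close: fully open they stand 13 mm farther back than shut.
Start: joints at [1.063, 0.333, 0.04, 1.465, -0.013, 1.343, -0.059], TCP at [0.258, -0.596, 0.231] pointing down, gripper open.
Joint ranges: [-2.58, 2.58], [-0.38, 2.09], [-1.3, 1.39], [0.25, 2.4], [-1.5, 4.64], [0.08, 2.09], [-2.65, 2.65]. Speed limits (rad/s): [2.22, 2.22, 2.79, 2.79, 3.14, 3.14, 3.14].

## Interface

Orientations are given as a rotation vector (axis times angle).
In Python, from cell import arm, camera, job_done gives the robot as it stands.
- The arm moves only by the tool step_arm, never from a script. Its argument "rows" is one flat list of numbers, 5 for each row, row after row: the shift along the tool's x, y, z in mm, then the turn about the tool's z in degrees, then the finger opening in mm, from 0 to 85.4. A call has 1 to 12 rows; each row is the pose to reach, as a shift and turn from the pose commanded when the call began, along the tool's axes at that moment; what a row does not reach only later rows make up. A row lasts 1/10 s, in which the tool goes at most 50 mm and 8.59 degrees, less where a joint would pass 70% of its speed; a pose out of reach is approached as far as the arm can. A call with a gripper value outside its range is refused whole. The fingers move at their own pace and stop on an object; "force" is the grip in N (left out, the last holds). Time passes only in rows, so rows that repeat a pose let the fingers close. It gives the time, the measured TCP pose, the force, the opening and the grip force at its end, in the units of the state.
- arm.get_state(): the state, without advancing time (a new reading comes with each control period).
- camera(name): name is "side" or "top" or "wrist"; returns a dict with "pixels" (480x640x3 uint8, red, green, blue), "camera_matrix" (3x3 intrinsics, pixels), "D" ([k1, k2, p1, p2, k3] as OpenCV has them; the pictures are not rectified), "position" and "attitude" of the camera in the world; the wrist camera has in their place "mount" (4x4, takes a point from camera to tool coordinates, whose origin is the TCP and whose axes are the flange's). Camera axes: x right, y down, z forward; pixel columns grow to the right and rows downward; lengths in m; the calibration is good to about 2 mm. A picture is of the moment at which its call begins: read the wrist's pose just before it. There is no depth.
- job_done(): hands the job in; it is judged then, once.
The state is a dict: "time": time; "joints": joint angles; "joint_vel": joint speeds; "effort": joint torques, N m; "tcp_pos": TCP position; "eef_rot": TCP orientation; "ft_force": force on the tool from outside, world axes, zero at the start; "ft_torque": the same for the moment, N m; "finger_gap": finger opening in m; "gripper_force": force on a finger pad.
Only numpy, scipy, OpenCV 4.12 (cv2) and the standard library are available. Lean on these libraries where they do the work, as an engineer would, in place of code of your own. Each camera call takes 0.05 s, during which the arm holds its last target. There are 200 camera calls.

## Working session

There is one attempt and no reset: what is moved stays moved. The work goes in short steps, Python scripts to look and compute and a tool call to move; the robot and the scene stay as the last step left them, time stands still between calls to the robot, and variables do not carry over. Pictures are saved under pics/ and viewed, at most 10 in all, crops included, and the job is handed in when it is done.

Besides the shell and the picture viewer there is one more tool, called as name(argument=value, ...) on one line, values as JSON. step_arm: Moves the arm, as the interface text tells. Its arguments: {"type":"object","properties":{"rows":{"type":"array","items":{"type":"number"}},"force":{"type":"number"}},"required":["rows"]}

```bash
ls; mkdir -p pics; python3 - <<'E'
from cell import arm,camera
import cv2,json,numpy as np
s=arm.get_state();print(s,arm.hold_point_z)
for n in("top","side"):
    c=camera(n);cv2.imwrite(f"pics/{n}0.png",c["pixels"][:,:,::-1])
    print(n,[(k,np.array(v).round(4).tolist()) for k,v in c.items() if k!="pixels"])
c=camera("wrist");print(np.array(c["mount"]).round(4).tolist(),c["camera_matrix"],c["D"])
E
```

```text
pics
{'time': 0.0, 'joints': array([ 1.06279545,  0.33392784,  0.03990502,  1.46625538, -0.01336113,
        1.34329734, -0.05848823]), 'joint_vel': array([ 0.00064612, -0.00058996,  0.00227899,  0.00016352, -0.00231011,
        0.00011266, -0.00091077]), 'effort': array([-3.61008952e-04, -6.58557701e+01,  1.36567153e+00, -4.05556941e+01,
        1.68472430e-02,  1.25758749e-02, -9.72212348e-06]), 'tcp_pos': array([ 0.2581473 , -0.59605312,  0.23041854]), 'eef_rot': array([-3.07468503e+00, -6.37326491e-01,  7.58690508e-04]), 'ft_force': array([ 0.06105822, -0.61501962, -0.06589877]), 'ft_torque': array([0.00573965, 0.0100522 , 0.00048692]), 'gripper_force': 0.0, 'finger_gap': 0.08572103774170478} -0.0187
top [('camera_matrix', [[555.5468, 0.0, 317.379], [0.0, 555.5468, 229.9006], [0.0, 0.0, 1.0]]), ('D', [-0.1697, 0.0, 0.0, 0.0, 0.0]), ('position', [0.3884, 0.0252, 1.4311]), ('attitude', [-2.1612, 2.1472, -0.1417])]
side [('camera_matrix', [[524.0544, 0.0, 311.9969], [0.0, 524.0544, 234.6312], [0.0, 0.0, 1.0]]), ('D', [0.042, 0.0, 0.0, 0.0, 0.0]), ('position', [0.2817, -1.0451, 0.8586]), ('attitude', [-2.161, 0.3217, -0.1422])]
[[0.0009, -0.9576, -0.2881, 0.0742], [1.0, 0.0006, 0.0009, 0.0004], [-0.0007, -0.2881, 0.9576, -0.142], [0.0, 0.0, 0.0, 1.0]] [[414.28986964   0.         316.88511058]
 [  0.         414.28986964 238.48921496]
 [  0.           0.           1.        ]] [-0.00545609  0.          0.          0.          0.        ]
```

View pics/top0.png

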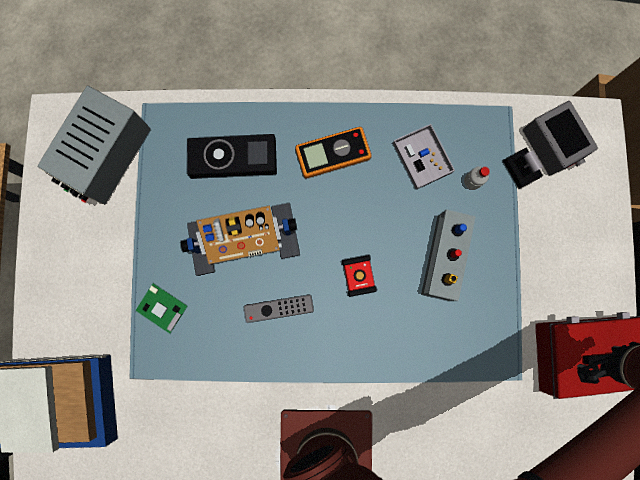

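View pics/side0.png

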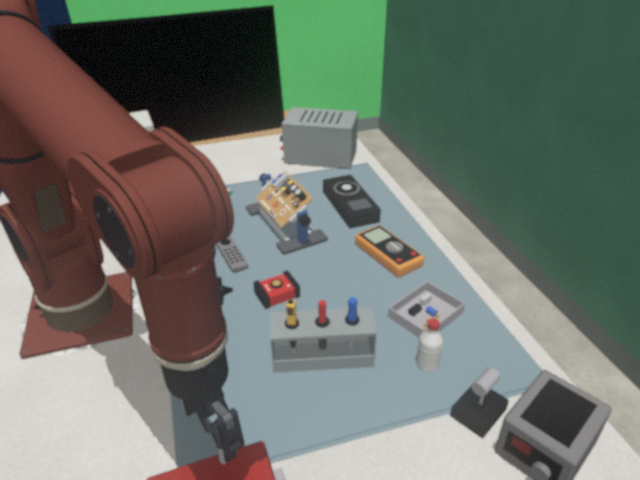

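Top: tester (450,279), contact (360,275), red ring about (241,245); brush (455,254) and screwdriver (460,229) share the stand. Next, enlarged crops.

```bash
cat >h.py <<'E'
from cell import arm,camera
import cv2,numpy as np
from scipy.spatial.transform import Rotation as R
def cam(name,save=None):
    s=arm.get_state(); c=camera(name)
    if name=="wrist":
        T=np.eye(4);T[:3,:3]=R.from_rotvec(s["eef_rot"]).as_matrix();T[:3,3]=s["tcp_pos"]
        T=T@np.array(c["mount"])
    else:
        T=np.eye(4);T[:3,:3]=R.from_rotvec(c["attitude"]).as_matrix();T[:3,3]=c["position"]
    if save:
        cv2.imwrite(f"pics/{save}.png",c["pixels"][:,:,::-1]); np.savez(f"pics/{save}.npz",T=T,K=c["camera_matrix"],D=np.array(c["D"],float))
    return c["pixels"]
def ld(n): z=np.load(f"pics/{n}.npz");return z["T"],z["K"],z["D"]
def ray(n,uv):
    T,K,D=ld(n);p=cv2.undistortPoints(np.array(uv,float).reshape(-1,1,2),K,D).reshape(-1,2)
    return T[:3,3],np.c_[p,np.ones(len(p))]@T[:3,:3].T
def at(n,uv,z):
    o,d=ray(n,uv);return o+d*((z-o[2])/d[:,2])[:,None]
def proj(n,X):
    T,K,D=ld(n);Ti=np.linalg.inv(T);r=cv2.Rodrigues(Ti[:3,:3])[0]
    return cv2.projectPoints(np.array(X,float).reshape(-1,3),r,Ti[:3,3],K,D)[0].reshape(-1,2)
E
python3 - <<'E'
from h import *
a=cam("top","t1")[:,:,::-1]; cam("side","s1")
cr=lambda x,y,w,h,k:cv2.resize(a[y:y+h,x:x+w],None,fx=k,fy=k,interpolation=cv2.INTER_CUBIC)
m=np.zeros((600,800,3),np.uint8)
m[:360,:780]=cr(175,205,130,60,6)
m[360:,:240]=cr(340,255,40,40,6);m[360:,240:480]=cr(430,258,40,40,6)
m[360:,480:800]=cr(415,205,64,48,5)
cv2.imwrite("pics/m1.png",m)
print(at("t1",[(450,279),(455,254),(460,229)],.16).round(3),at("t1",[(360,275)],.04).round(3),at("t1",[(241,245),(223,250),(259,241)],.08).round(3))
E
```

```text
[[ 0.443 -0.282  0.16 ]
 [ 0.501 -0.295  0.16 ]
 [ 0.56  -0.308  0.16 ]] [[ 0.458 -0.083  0.04 ]] [[0.527 0.212 0.08 ]
 [0.515 0.256 0.08 ]
 [0.538 0.168 0.08 ]]
```

View pics/m1.png

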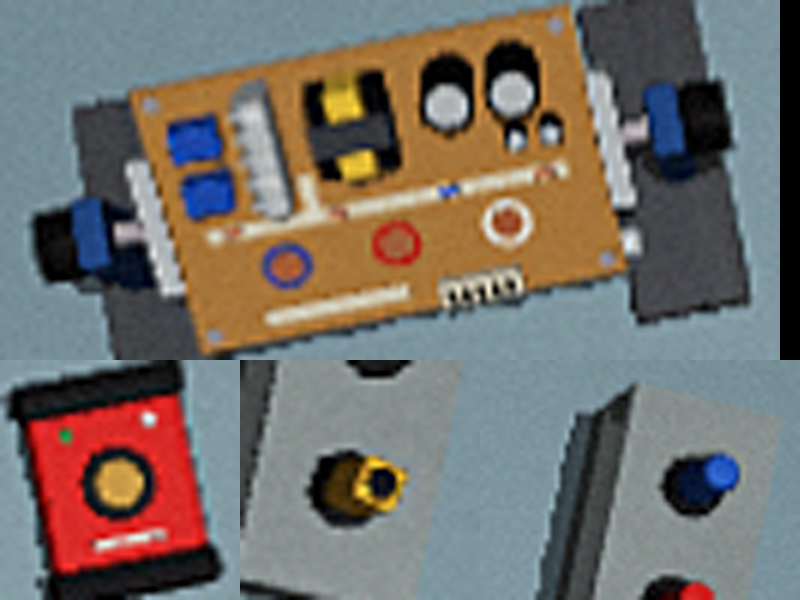

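Tester top centre is at px (453.7,278.3), contact (359.8,275.3), red ring (241.2,245.5), blue (223,249.3), white (259.5,242). I'll move above the tester and look with the wrist camera.

step_arm(rows=[0,0,-50,0,60,300,-209,-50,36,60,300,-209,-50,36,60,300,-209,-50,36,60,300,-209,-50,36,60,300,-209,-50,36,60,300,-209,-50,36,60,300,-209,-50,36,60,300,-209,-50,36,60,300,-209,-50,36,60,300,-209,-50,36,60,300,-209,-50,36,60], force=30)

```text
time: 1.45
tcp_pos: [0.4497, -0.2867, 0.2812]
eef_rot: [3.122, -0.347, -0.001]
ft_force: [0.4, 0.6, -0.1]
finger_gap: 0.0597
gripper_force: 0.0
```

```bash
python3 - <<'E'
from h import *
s=arm.get_state();print(s["tcp_pos"],R.from_rotvec(s["eef_rot"]).as_matrix().round(3))
a=cam("wrist","w1")[:,:,::-1]
cv2.imwrite("pics/w1b.png",a)
E
```

```text
[ 0.44972465 -0.28673372  0.28121068] [[ 0.976 -0.22  -0.   ]
 [-0.22  -0.976 -0.   ]
 [-0.     0.    -1.   ]]
```

View pics/w1b.png

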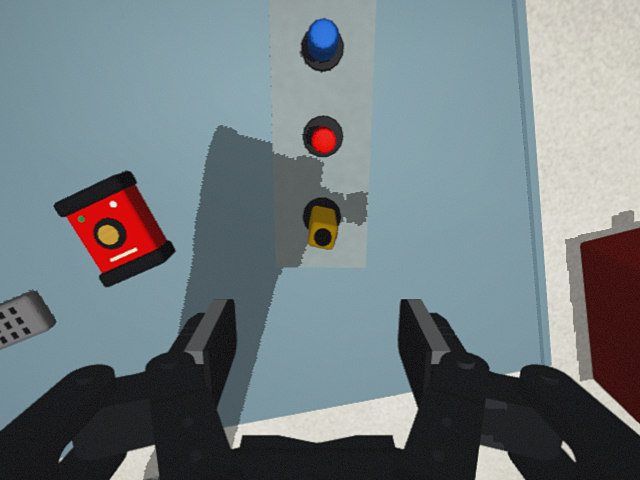

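Wrist view: pen top at about (322,237), contact (110,235). Enlarge the pen for its yaw.

```bash
python3 - <<'E'
from h import *
a=cv2.imread("pics/w1b.png")[180:260,280:380]
cv2.imwrite("pics/w1c.png",cv2.resize(a,None,fx=7,fy=7,interpolation=cv2.INTER_CUBIC))
print(at("w1",[(322,237)],.162),at("t1",[(453.7,278.3)],.162),at("w1",[(110,235)],.04),at("t1",[(359.8,275.3)],.04))
print(at("w1",[(270,0),(285,267),(366,268),(375,0)],.1).round(4))
E
```

```text
[[ 0.44584673 -0.28942515  0.162     ]] [[ 0.44467514 -0.2902417   0.162     ]] [[ 0.45692896 -0.08427353  0.04      ]] [[ 0.45720737 -0.08224044  0.04      ]]
[[ 0.6035 -0.288   0.1   ]
 [ 0.409  -0.2506  0.1   ]
 [ 0.3934 -0.3162  0.1   ]
 [ 0.5876 -0.3593  0.1   ]]
```

View pics/w1c.png

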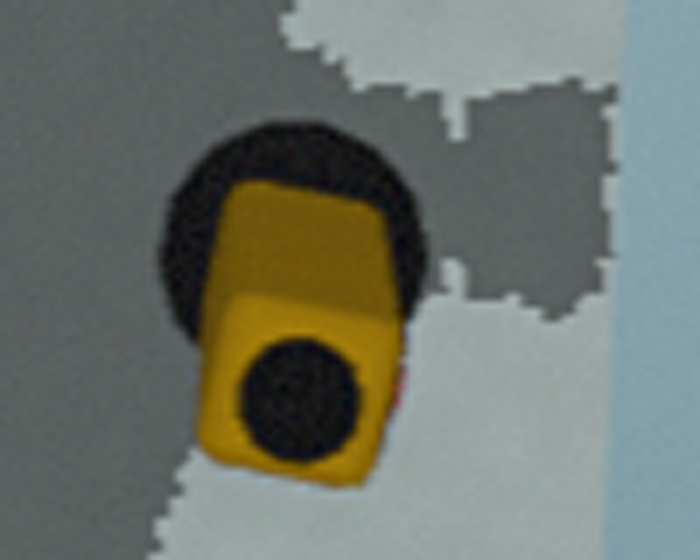

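The top face is turned about 10° clockwise in the image, with corners at crop (232,292), (402,318), (365,487), (203,455). Descend with turn +10.

step_arm(rows=[-4,4,0,8,60,-4,4,40,10,60,-4,4,80,10,60,-4,4,120,10,60,-4,4,150,10,60,-4,4,167,10,60,-4,4,167,10,60,-4,4,167,10,60])

```text
time: 2.3
tcp_pos: [0.4456, -0.2893, 0.1148]
eef_rot: [3.08, -0.617, -0.0]
ft_force: [1.2, -0.2, 0.6]
finger_gap: 0.0605
gripper_force: 0.0
```

step_arm(rows=[0,0,0,0,30,0,0,0,0,20,0,0,0,0,10,0,0,0,0,5,0,0,0,0,5,0,0,0,0,5], force=30)

```text
time: 2.9
tcp_pos: [0.4463, -0.2888, 0.1153]
eef_rot: [3.08, -0.615, 0.002]
ft_force: [-1.3, -0.2, 7.1]
finger_gap: 0.0171
gripper_force: 35.8
```

step_arm(rows=[0,0,-10,0,5,0,0,-25,0,5,0,0,-45,0,5,0,0,-65,0,5,0,0,-85,0,5,0,0,-105,0,5,0,0,-115,0,5,0,0,-115,0,5,0,0,-115,0,5], force=45)

```text
time: 3.8
tcp_pos: [0.4455, -0.2882, 0.2287]
eef_rot: [-3.081, 0.615, 0.001]
ft_force: [-0.8, 0.5, -0.2]
finger_gap: 0.0174
gripper_force: 44.0
```

```bash
python3 - <<'E'
from h import *
s=arm.get_state();print(s["tcp_pos"],R.from_rotvec(s["eef_rot"]).as_matrix().round(3),s["ft_force"])
w=cam("wrist","w2")[:,:,::-1];sd=cam("side","s2")[:,:,::-1]
p=s["tcp_pos"]
tip=p-[0,0,.1003];print(proj("w2",tip),proj("s2",[tip,p+[0,0,.047]]))
m=np.zeros((480,800,3),np.uint8)
m[:,:400]=cv2.resize(w[200:440,220:420],None,fx=2,fy=2)
m[:,400:]=cv2.resize(sd[180:300,240:340],None,fx=4,fy=4)
cv2.imwrite("pics/m2.png",m)
E
```

```text
[ 0.44552118 -0.28824747  0.22865873] [[ 0.923 -0.384 -0.001]
 [-0.384 -0.923  0.   ]
 [-0.001 -0.    -1.   ]] [-0.81757817  0.45939135 -0.22502698]
[[317.13413756 240.70677196]] [[290.62140292 312.52659001]
 [287.30990701 253.89067044]]
```

View pics/m2.png

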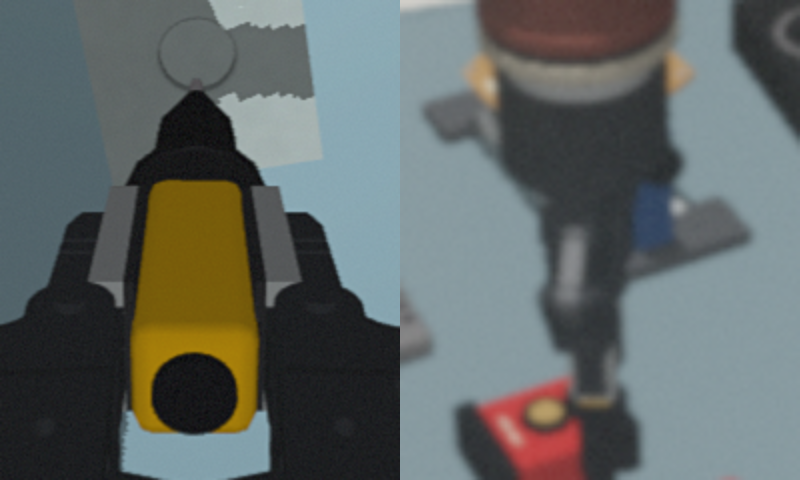

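Wrist: tip at (318.5,240), predicted (317,241), so the pen is straight in the grip. Go over the contact.

step_arm(rows=[-14,-39,0,0,5,-28,-78,0,0,5,-42,-117,0,0,5,-56,-156,0,0,5,-68,-193,0,0,5,-68,-193,30,0,5,-68,-193,60,0,5,-68,-193,70,0,5,-68,-193,75,0,5,-68,-193,75,0,5,-68,-193,75,0,5])

```text
time: 5.0
tcp_pos: [0.4578, -0.0844, 0.1553]
eef_rot: [-3.081, 0.616, -0.002]
ft_force: [0.6, -0.7, -0.7]
finger_gap: 0.0176
gripper_force: 44.1
```

```bash
python3 - <<'E'
from h import *
s=arm.get_state();print(s["tcp_pos"],R.from_rotvec(s["eef_rot"]).as_matrix().round(3),s["ft_force"])
w=cam("wrist","w3")[:,:,::-1];t=cam("top","t3")[:,:,::-1]
p=s["tcp_pos"]
print(proj("w3",[p-[0,0,.1003],[.457,-.0833,.04]]))
m=np.zeros((480,800,3),np.uint8)
m[:,:]=cv2.resize(w[170:290,220:420],None,fx=4,fy=4,interpolation=cv2.INTER_CUBIC)
cv2.imwrite("pics/m3.png",m)
E
```

```text
[ 0.45777978 -0.08436657  0.1553251 ] [[ 0.923 -0.384  0.001]
 [-0.384 -0.923 -0.   ]
 [ 0.001 -0.    -1.   ]] [ 0.58691031 -0.72120207 -0.72204866]
[[317.18123231 241.02514118]
 [316.08688651 235.91615269]]
```

View pics/m3.png

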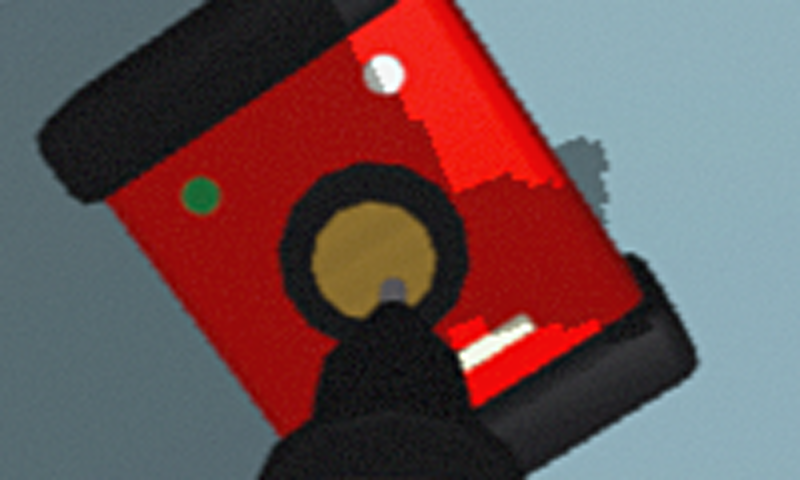

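Contact centre is at px (313.8,235.2), tip at (318.2,240.7). Shift -1, -2.5 and lower 19.

step_arm(rows=[-1,-2.5,0,0,5,-1,-2.5,5,0,5,-1,-2.5,10,0,5,-1,-2.5,13,0,5,-1,-2.5,15,0,5,-1,-2.5,17,0,5,-1,-2.5,19,0,5,-1,-2.5,20,0,5,-1,-2.5,20,0,5,-1,-2.5,20,0,5])

```text
time: 6.1
tcp_pos: [0.4571, -0.0814, 0.1344]
eef_rot: [3.081, -0.615, -0.0]
ft_force: [-0.2, -0.5, 0.8]
finger_gap: 0.0172
gripper_force: 44.4
```

```bash
python3 - <<'E'
from h import *
f=[]
for i in range(4):
    s=arm.get_state();f.append(s["ft_force"]); w=cam("wrist","w4")[:,:,::-1]
p=s["tcp_pos"];print(p,np.mean(f,0),proj("w4",[p-[0,0,.1003],p-[0,0,.081]]))
m=cv2.resize(w[200:260,270:370],None,fx=8,fy=8,interpolation=cv2.INTER_CUBIC)
cv2.imwrite("pics/m4.png",m)
E
```

```text
[ 0.45718313 -0.08141216  0.13443148] [-0.99751969  0.00713738  0.84708702] [[317.12130733 240.84593483]
 [317.17940458 250.80679446]]
```

View pics/m4.png

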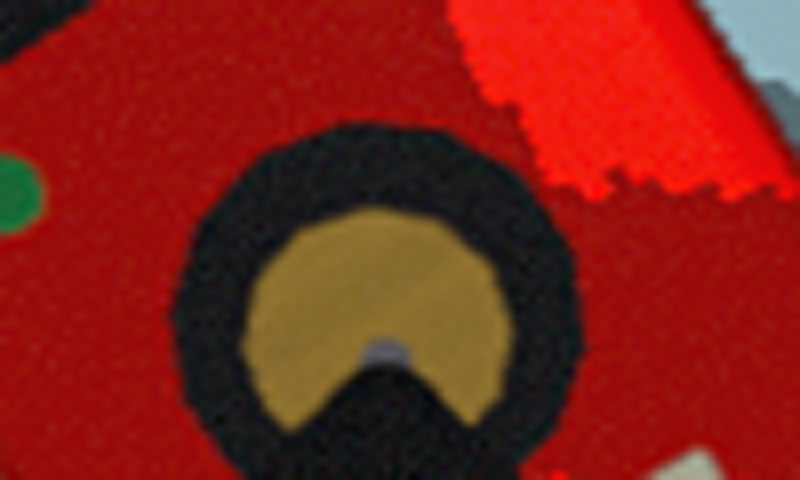

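Tip is pressed about 5 mm, centred on the contact disc (disc centre px (317,241), tip (318,243)). Hold for a further second and work out the board's pose meanwhile.

step_arm(rows=[0,0,0,0,5,0,0,0,0,5,0,0,0,0,5,0,0,0,0,5,0,0,0,0,5,0,0,0,0,5,0,0,0,0,5,0,0,0,0,5,0,0,0,0,5,0,0,0,0,5])

```text
time: 7.3
tcp_pos: [0.4571, -0.0814, 0.1343]
eef_rot: [-3.081, 0.615, 0.0]
ft_force: [-0.9, -0.3, 1.3]
finger_gap: 0.0173
gripper_force: 44.4
```

```bash
python3 - <<'E'
from h import *
from scipy.optimize import least_squares
s=arm.get_state();print(s["joints"].round(3),s["tcp_pos"],s["ft_force"])
P=np.array([[60,90,1.5],[60,-90,1.5],[-60,-90,1.5],[-60,90,1.5],[-28,0,2],[-28,46,2],[-28,-46,2]])/1e3
uv=np.array([[132,90],[573,5],[625,268],[203,355],[397,243],[288,266],[507,222]])/6+[175,205]
def X(q): return P@(R.from_euler('ZY',[q[2],-q[3]]).as_matrix()).T+[q[0],q[1],.09]
f=lambda q:(proj("t1",X(q))-uv).ravel()
r=least_squares(f,[.54,.2,.25,.4]);J=np.linalg.inv(r.jac.T@r.jac)
print(r.x[:2],np.degrees(r.x[2:]),r.fun.round(1),"sd deg/px",np.degrees(J[3,3]**.5))
print(at("t1",np.array([[28,415],[185,390],[217,555],[50,580]])/6+[340,195],.038).round(4))
E
```

```text
[ 0.416  0.055 -0.343  2.007  0.021  1.083 -1.901] [ 0.45712125 -0.08141625  0.13430479] [-0.8822519  -0.30009659  1.25005413]
[0.5506016  0.21639412] [11.46965485 31.36417519] [-0.3  0.1 -0.4 -0.1  0.5  0.4 -0.1 -0.4  0.1  0.1  0.  -0.2  0.1  0. ] sd deg/px 2.775408825620078
[[ 0.4851 -0.0444  0.038 ]
 [ 0.4959 -0.1103  0.038 ]
 [ 0.4269 -0.1235  0.038 ]
 [ 0.4162 -0.0536  0.038 ]]
```

step_arm(rows=[0,0,-15,0,5,0,0,-40,-8,5,0,0,-65,-16,5,0,0,-65,-24,5,0,0,-65,-32,5,0,0,-65,-34,5,0,0,-65,-34,5,0,0,-65,-34,5])

```text
time: 8.1
tcp_pos: [0.4571, -0.0814, 0.1992]
eef_rot: [-3.126, -0.31, 0.0]
ft_force: [-0.4, 0.5, -1.8]
finger_gap: 0.0175
gripper_force: 44.3
```

step_arm(rows=[30,0,0,0,5,64,0,0,0,5,64,0,0,0,5,64,0,40,0,5,64,0,75,0,5,64,0,86,0,5,64,0,86,0,5,64,0,86,0,5], force=25)

```text
time: 8.9
tcp_pos: [0.5206, -0.0688, 0.1148]
eef_rot: [3.126, 0.312, 0.002]
ft_force: [-0.3, 0.9, -1.1]
finger_gap: 0.0176
gripper_force: 44.1
```

step_arm(rows=[-6,0,2,0,5,-12,0,3,0,5,-18,0,4,0,5,-22,0,4,0,5,-26,0,5,0,5,-29,0,6,0,5,-29,0,6,0,5])

```text
time: 9.6
tcp_pos: [0.4913, -0.0747, 0.1075]
eef_rot: [3.126, 0.312, 0.0]
ft_force: [3.6, 0.3, 2.7]
finger_gap: 0.0176
gripper_force: 44.7
```

```bash
python3 - <<'E'
from h import *
s=arm.get_state();p=s["tcp_pos"];Rm=R.from_rotvec(s["eef_rot"]).as_matrix();print(p,s["ft_force"],s["ft_torque"])
w=cam("wrist","w5")
y=((w[:,:,0]>120)&(w[:,:,1]>80)&(w[:,:,2]<60)).astype(np.uint8)
n,l,st,ce=cv2.connectedComponentsWithStats(y);k=1+st[1:,4].argmax();print(st[k],ce[k])
# predicted for tilt: pen top, collar edge, tip in tool frame
for t in (0,5,10,15,20):
    a=np.radians(t);ax=np.array([np.sin(a),0,np.cos(a)]);e=np.array([np.cos(a),0,-np.sin(a)]);g=np.array([0,0,-.0187])
    pts=[g-ax*.026-e*.009,g-ax*.026+e*.009,g+ax*.119]
    print(t,proj("w5",[p+Rm@q for q in pts]).round(1).tolist())
E
```

```text
[ 0.49128296 -0.07465501  0.10747382] [3.59513507 0.27131732 2.65170401] [ 0.03500325 -1.08847273  0.01301947]
[ 286  277   63  144 6658] [316.83388405 343.11309703]
0 [[315.7, 421.2], [315.7, 366.0], [316.1, 240.7]]
5 [[315.7, 425.4], [315.7, 374.9], [316.1, 224.5]]
10 [[315.7, 428.9], [315.7, 383.4], [316.1, 208.3]]
15 [[315.7, 431.5], [315.7, 391.5], [316.1, 192.1]]
20 [[315.7, 433.3], [315.7, 399.2], [316.1, 175.8]]
```

```bash
cat >>h.py <<'E'
def yellow(n):
    w=cv2.imread(f"pics/{n}.png");h=cv2.cvtColor(w,cv2.COLOR_BGR2HSV)
    y=((h[:,:,0]>17)&(h[:,:,0]<32)&(h[:,:,1]>150)&(h[:,:,2]>60)).astype(np.uint8)
    y[:,:270]=0;y[:,370:]=0
    k,l,st,ce=cv2.connectedComponentsWithStats(y);i=1+st[1:,4].argmax()
    col=h[:,312:320,2].mean(1);return st[i],col,h
def pred(n,t,p,Rm,zg=34,dx=0):
    a=np.radians(t);ax=np.array([np.sin(a),0,np.cos(a)]);e=np.array([np.cos(a),0,-np.sin(a)]);g=np.array([dx,0,-.0187])
    pts=[g+ax*(zg-6)/1e3+e*.009,g-ax*(60-zg)/1e3+e*.009,g-ax*(60-zg)/1e3-e*.009,g+ax*(zg+85)/1e3]
    return proj(n,[p+Rm@q for q in pts])[:,1]
E
python3 - <<'E'
from h import *
for n in("w2","w4","w5"):
    st,col,h=yellow(n);print(n,st);print(col[220:300:4].astype(int),"|",col[350:440:4].astype(int))
s=arm.get_state();Rm=R.from_rotvec(s["eef_rot"]).as_matrix();p=s["tcp_pos"]
for t in(0,5,10,12,15,20,30):print(t,pred("w5",t,p,Rm).round(1))
E
```

```text
w2 [ 285  290   65  126 5770]
[105 105 105 105 105  93  81  23  18  19  22  21  20  22  24  25  23  26
 120 120] | [120 121 121 133 155 163 168  21  25  22  22  24  23  23  24  24  22 176
 171 171 170 171 171]
w4 [ 285  290   65  127 5796]
[ 27  25 143 137 134 139 111  26  22  22  23  23  20  24  26  29  27  23
 128 126] | [127 127 128 140 162 171 178  24  28  26  25  25  25  24  25  24  24 114
 110 109 110 110 109]
w5 [ 285  276   65  145 7052]
[ 21  22  24  24  22  23  22  25  23  24  29  25  26  26  98 144 144 143
 143 143] | [143 144 144 143 145 144 146 168 185 180  82  24  27  26  26  24  25  25
  22 190 186 185 185]
0 [286.2 365.6 420.7 240.6]
5 [281.4 374.4 425.  224.4]
10 [276.9 383.  428.5 208.2]
12 [275.2 386.3 429.6 201.7]
15 [272.8 391.1 431.1 191.9]
20 [269.1 398.7 432.9 175.6]
30 [262.9 412.  434.1 142.7]
```

step_arm(rows=[-4,0,1,0,5,-8,0,2,0,5,-12,0,3,0,5,-16,0,5,0,5,-20,0,6,0,5,-24,0,8,0,5,-28,0,9,0,5,-29,0,9,0,5,-29,0,9,0,5])

```text
time: 10.55
tcp_pos: [0.4625, -0.0802, 0.0981]
eef_rot: [-3.126, -0.313, 0.001]
ft_force: [3.4, 1.1, 0.8]
finger_gap: 0.0176
gripper_force: 43.9
```

```bash
python3 - <<'E'
from h import *
s=arm.get_state();p=s["tcp_pos"];Rm=R.from_rotvec(s["eef_rot"]).as_matrix();print(p,s["ft_force"])
cam("wrist","w6")
st,col,h=yellow("w6");print(st);print(col[240:290:2].astype(int),"|",col[380:450:2].astype(int))
print(pred("w6",30,p,Rm).round(1))
E
```

```text
[ 0.46246969 -0.08020043  0.09810235] [3.38554891 1.08308168 0.78483934]
[ 285  259   64  164 8695]
[ 27  28  27  25  26  25  25  27  26  44 148 168 166 167 166 166 166 166
 166 166 166 167 166 166 167] | [167 167 167 167 166 166 165 169 173 178 183 186 180 175 116  25  26  23
  24  26  23  24  26  23  19 116 193 189 189 189 193 109  30  34  31]
[263.2 412.5 434.4 142.9]
```

step_arm(rows=[10,0,0,0,5,25,0,0,0,5,25,0,-30,0,5,25,0,-70,0,5,25,0,-110,0,5,25,0,-140,0,5,25,0,-140,0,5], force=60)

```text
time: 11.3
tcp_pos: [0.4893, -0.0754, 0.2421]
eef_rot: [3.124, 0.312, 0.007]
ft_force: [0.7, -1.0, -1.9]
finger_gap: 0.0172
gripper_force: 60.5
```

step_arm(rows=[0,-40,0,0,5,5,-80,0,0,5,10,-120,0,0,5,12,-160,0,0,5,12,-200,0,0,5,12,-240,0,0,5,12,-273,0,0,5,12,-273,15,0,5,12,-273,40,0,5,12,-273,40,0,5,12,-273,40,0,5])

```text
time: 12.4
tcp_pos: [0.4446, 0.1943, 0.1977]
eef_rot: [3.126, 0.312, -0.005]
ft_force: [0.2, -0.4, -1.1]
finger_gap: 0.0176
gripper_force: 60.4
```

```bash
python3 - <<'E'
from h import *
s=arm.get_state();p=s["tcp_pos"];Rm=R.from_rotvec(s["eef_rot"]).as_matrix();print(p,Rm.round(3),s["ft_force"],s["joints"].round(2))
w=cam("wrist","w7")[:,:,::-1]
print(yellow("w7")[0]); [print(t,pred("w7",t,p,Rm).round(1)) for t in (26,30,34)]
cv2.imwrite("pics/w7b.png",cv2.resize(w[0:440,60:580],None,fx=1.36,fy=1.36,interpolation=cv2.INTER_CUBIC)[:598])
E
```

```text
[0.44462098 0.19434688 0.19765813] [[ 0.98   0.198 -0.003]
 [ 0.198 -0.98  -0.001]
 [-0.003  0.    -1.   ]] [ 0.19017015 -0.43375761 -1.10074057] [ 0.12  0.06 -0.64  1.87  0.04  1.23 -1.9 ]
[ 286  259   63  163 8640]
26 [265.4 407.5 434.3 156.1]
30 [263.2 412.5 434.4 142.9]
34 [261.2 417.  434.1 129.5]
```

View pics/w7b.png

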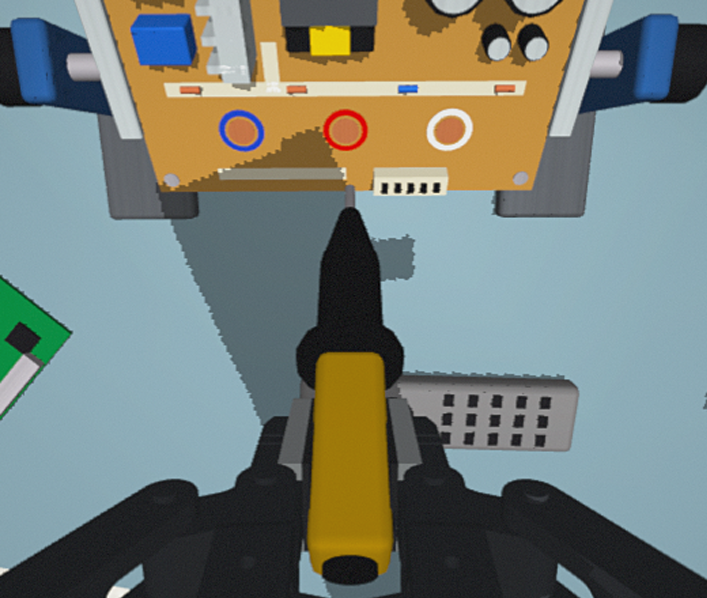

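Wrist (px = 60+u/1.36, v/1.36): tip at crop (349,184), nose end (349,208), rings blue (241,130), red (345,130), white (450,130), near board corners (158,191) and (533,190), pen end centre (350,568). Fit the board and pen.

```bash
cat >fit.py <<'E'
from h import *
from scipy.optimize import least_squares
P=np.array([[60,90,1.5],[60,-90,1.5],[-60,-90,1.5],[-60,90,1.5],[-28,0,2],[-28,46,2],[-28,-46,2]])/1e3
ut=np.array([[132,90],[573,5],[625,268],[203,355],[397,243],[288,266],[507,222]])/6+[175,205]
uw=np.array([[533,190],[158,191],[345,130],[241,130],[450,129.5]])/1.36+[60,0]
def X(q): return P@(R.from_euler('ZY',[q[2],-q[3]]).as_matrix()).T+[q[0],q[1],.09]
# q: board pose, then small offset per camera (2 mm calibration)
def f(q):
    x=X(q);return np.r_[(proj("t1",x+[q[4],q[5],0])-ut).ravel(),(proj("w7",x[2:]+[q[6],q[7],q[8]])-uw).ravel(),q[4:]*1000/2]
r=least_squares(f,[.55,.21,.2,.5,0,0,0,0,0]);C=np.linalg.inv(r.jac.T@r.jac)
E
python3 - <<'E'
from fit import *
q=r.x;print(q[:2].round(4),np.degrees(q[2:4]),"sd",np.degrees(C[3,3]**.5),(q[4:]*1e3).round(1),r.fun[:24].round(1))
print("spot",X(q)[4].round(4))
# side silhouette: overlay residual for tilt scan
im=cv2.imread("pics/s1.png");h=cv2.cvtColor(im,cv2.COLOR_BGR2HSV)
m=((h[:,:,0]>8)&(h[:,:,0]<24)&(h[:,:,1]>90)&(h[:,:,2]>60)).astype(np.uint8);m[:, :235]=0;m[:,340:]=0;m[:150]=0;m[260:]=0
m=cv2.morphologyEx(m,cv2.MORPH_CLOSE,np.ones((5,5)))
k,l,st,ce=cv2.connectedComponentsWithStats(m);i=1+st[1:,4].argmax();print(st[i])
c=cv2.convexHull(np.argwhere(l==i)[:,::-1].astype(np.int32));print(cv2.approxPolyDP(c,3,True).reshape(-1,2).tolist())
for t in(20,24,28,32,36):
    qq=q.copy();qq[3]=np.radians(t);print(t,proj("s1",X(qq)[:4]).round(0).tolist())
T=ld("w7")[0];s=arm.get_state();p=s["tcp_pos"];Rm=R.from_rotvec(s["eef_rot"]).as_matrix()
def g(v):
    a=v[0];ax=np.array([np.sin(a),0,np.cos(a)]);e=np.array([np.cos(a),0,-np.sin(a)]);G=np.array([v[1],0,-.0187])
    zg=v[2];pts=[G+ax*(zg+.085),G+ax*(zg+.066),G+ax*(zg-.006)+e*.009,G-ax*(.062-zg)]
    return np.r_[proj("w7",[p+Rm@x for x in pts])[:,1]-np.array([184,208,352,568])/1.36,v[1]*500,(v[2]-.034)*500]
o=least_squares(g,[.5,0,.034]);print("pen",np.degrees(o.x[0]),o.x[1:],o.fun.round(1))
E
```

```text
[0.5513 0.217 ] [11.57869871 30.97293214] sd 1.3334622093100763 [-0.5 -0.5  0.5  0.5  1. ] [-0.4  0.1 -0.5 -0.3  0.5  0.3 -0.1 -0.3  0.1  0.1 -0.  -0.2  0.1 -0.
 -0.3  0.3  0.6  0.1  0.2 -0.3 -0.4 -0.1  0.1 -0. ]
spot [0.5267 0.212  0.0773]
[258 185  52  39 761]
[[309, 200], [285, 223], [278, 223], [258, 199], [271, 185], [302, 189]]
20 [[286.0, 173.0], [315.0, 200.0], [278.0, 224.0], [253.0, 194.0]]
24 [[286.0, 172.0], [314.0, 199.0], [279.0, 225.0], [253.0, 195.0]]
28 [[285.0, 171.0], [314.0, 198.0], [280.0, 226.0], [254.0, 196.0]]
32 [[285.0, 170.0], [313.0, 197.0], [280.0, 226.0], [255.0, 197.0]]
36 [[284.0, 169.0], [312.0, 196.0], [281.0, 227.0], [255.0, 198.0]]
pen 31.760892914140516 [-0.00211882  0.03936993] [-1.5  2.8 -3.3  1.9 -1.1  2.7]
```

Board is 31.0°±1.3, yaw 11.6°; pen tilt about 31.8°, so they match. Approach along the normal to about 7 mm short and look again.

step_arm(rows=[4,-1.5,7,0,5,8,-1.5,14,0,5,12,-1.5,21,0,5,15,-1.5,26,0,5,17.5,-1.5,29,0,5,17.5,-1.5,29,0,5,17.5,-1.5,29,0,5])

```text
time: 13.15
tcp_pos: [0.4621, 0.1997, 0.1694]
eef_rot: [-3.126, -0.313, 0.0]
ft_force: [-0.8, 0.6, -1.1]
finger_gap: 0.0173
gripper_force: 60.4
```

```bash
python3 - <<'E'
from h import *
f=[]
for i in range(6):
    s=arm.get_state();f.append(s["ft_force"]);w=cam("wrist","w8")[:,:,::-1]
p=s["tcp_pos"];print(p,np.mean(f,0).round(2),np.std(f,0).round(2))
Rm=R.from_rotvec(s["eef_rot"]).as_matrix()
print(proj("w8",[p+Rm@[.0632,.0002,.084],[.5272,.2125,.0783]]).round(1))
m=cv2.resize(w[80:180,250:380],None,fx=6,fy=6,interpolation=cv2.INTER_CUBIC);cv2.imwrite("pics/m8.png",m)
E
```

```text
[0.4621508  0.19963641 0.16960748] [-0.01 -0.09 -1.16] [0.5  0.55 0.31]
[[316.5 135.8]
 [316.6 129.3]]
```

View pics/m8.png

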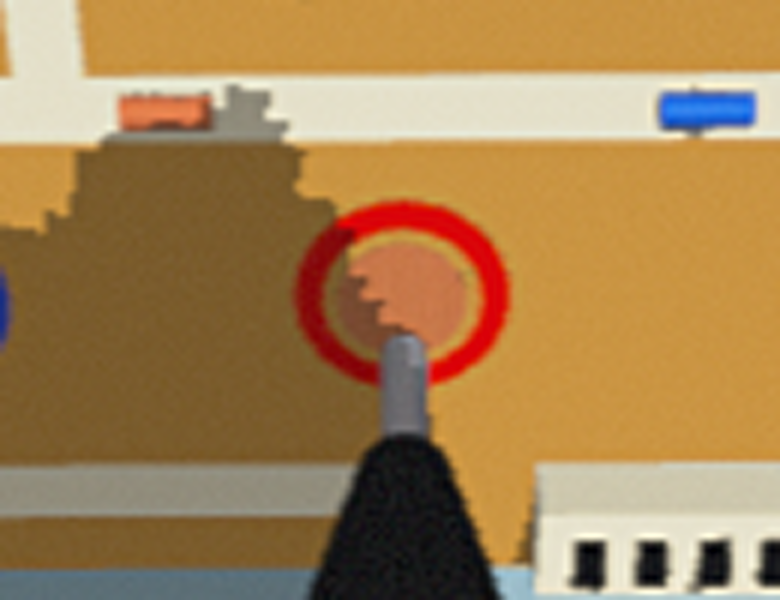

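Ring centre at px (317.0,129.2), tip at (317.3,136.0), nose end at v 152.5: aligned sideways, about 7 mm short. I'll advance in small steps and watch the tip length in code.

```bash
cat >tip.py <<'E'
from h import *
f=[]
for i in range(4):
    s=arm.get_state();f.append(s["ft_force"]);w=cam("wrist","wt")
h=cv2.cvtColor(w,cv2.COLOR_RGB2HSV).astype(int)
print(s["tcp_pos"].round(4),np.mean(f,0).round(2),"t",s["time"])
print("S",h[122:158,316:319,1].mean(1).astype(int).tolist());print("V",h[122:158,316:319,2].mean(1).astype(int).tolist())
red=((h[:,:,0]<6)|(h[:,:,0]>174))&(h[:,:,1]>200)&(h[:,:,2]>90);red[:90]=0;red[170:]=0;red[:,:270]=0;red[:,360:]=0
y,x=np.nonzero(red);print("ring",cv2.minEnclosingCircle(np.c_[x,y].astype(np.float32)),x.min(),x.max(),y.min(),y.max())
E
python3 tip.py
```

```text
[0.4621 0.1996 0.1694] [-0.25  0.26 -1.07] t 13.6
S [162, 161, 161, 161, 161, 162, 160, 162, 160, 161, 162, 162, 163, 126, 14, 14, 8, 8, 9, 7, 9, 8, 6, 7, 8, 9, 7, 10, 9, 8, 19, 71, 40, 50, 38, 32]
V [200, 201, 199, 199, 199, 199, 199, 199, 198, 199, 201, 202, 170, 114, 121, 120, 117, 118, 118, 109, 109, 109, 108, 109, 111, 110, 109, 110, 113, 114, 54, 19, 19, 25, 22, 26]
ring ((316.29412841796875, 128.5), 17.301433563232422) 299 333 114 143
```

step_arm(rows=[1,0,1.7,0,5,2,0,3.4,0,5,3,0,5,0,5,3,0,5,0,5])

```text
time: 14.05
tcp_pos: [0.465, 0.2001, 0.164]
eef_rot: [-3.126, -0.312, 0.001]
ft_force: [-0.7, -0.1, -1.9]
finger_gap: 0.017
gripper_force: 60.4
```

```bash
python3 tip.py
```

```text
[0.465  0.2003 0.1643] [ 0.05 -0.12 -1.14] t 14.2
S [251, 251, 187, 168, 163, 161, 162, 162, 162, 162, 162, 161, 166, 141, 11, 14, 9, 8, 6, 8, 7, 10, 6, 6, 7, 10, 5, 10, 9, 9, 16, 52, 35, 54, 40, 60]
V [219, 218, 200, 200, 189, 200, 201, 201, 201, 201, 201, 202, 202, 182, 151, 149, 119, 117, 116, 118, 116, 109, 109, 110, 110, 109, 108, 110, 111, 113, 52, 20, 21, 20, 21, 20]
ring ((316.5, 135.0), 17.755380630493164) 299 334 120 149
```

step_arm(rows=[0.5,0,0.9,0,5,1,0,1.7,0,5,1.6,0,2.6,0,5,1.6,0,2.6,0,5])

```text
time: 14.65
tcp_pos: [0.4666, 0.2005, 0.1616]
eef_rot: [3.126, 0.313, -0.0]
ft_force: [-0.5, -0.1, -1.3]
finger_gap: 0.0172
gripper_force: 60.4
```

```bash
python3 tip.py
```

```text
[0.4666 0.2005 0.1617] [-0.32  0.07 -0.96] t 14.8
S [207, 251, 249, 249, 249, 209, 169, 167, 161, 162, 162, 164, 166, 143, 12, 17, 10, 8, 9, 10, 7, 8, 8, 6, 6, 9, 7, 8, 6, 7, 12, 55, 65, 107, 34, 50]
V [200, 218, 218, 217, 218, 206, 201, 195, 200, 202, 200, 202, 202, 183, 151, 115, 108, 109, 109, 117, 110, 110, 110, 109, 111, 109, 109, 110, 112, 114, 53, 18, 25, 16, 21, 26]
ring ((316.5, 138.0), 17.755380630493164) 299 334 123 153
```

step_arm(rows=[-0.7,0,0.4,0,5,-1.5,0,1,0,5,-1.5,0,2,0,5,-1.5,0,2.5,0,5,-1.5,0,2.5,0,5])

```text
time: 15.35
tcp_pos: [0.4651, 0.2002, 0.1592]
eef_rot: [-3.126, -0.313, 0.0]
ft_force: [0.1, 0.7, -0.8]
finger_gap: 0.0175
gripper_force: 60.4
```

```bash
python3 tip.py
```

```text
[0.4651 0.2002 0.1592] [-0.43  0.13 -1.09] t 15.5
S [247, 253, 220, 168, 169, 161, 160, 161, 161, 162, 161, 162, 162, 134, 19, 12, 8, 9, 8, 8, 8, 7, 8, 7, 8, 10, 7, 10, 7, 9, 13, 58, 48, 33, 46, 68]
V [218, 217, 209, 202, 199, 192, 201, 202, 200, 201, 204, 203, 143, 129, 123, 119, 117, 127, 131, 131, 131, 110, 107, 110, 109, 109, 108, 110, 112, 114, 56, 23, 21, 21, 21, 23]
ring ((316.5, 135.5), 18.06941032409668) 299 334 120 150
```

step_arm(rows=[0,0,1,0,5,0,0,2,0,5,0,0,3,0,5,0,0,3,0,5])

```text
time: 15.95
tcp_pos: [0.4651, 0.2003, 0.1562]
eef_rot: [-3.126, -0.313, 0.0]
ft_force: [-1.5, 0.6, 0.3]
finger_gap: 0.0173
gripper_force: 60.5
```

```bash
python3 tip.py
```

```text
[0.4651 0.2003 0.1562] [-0.65  0.46  0.12] t 16.1
S [247, 255, 227, 169, 167, 162, 162, 162, 162, 162, 162, 160, 157, 157, 161, 156, 58, 13, 11, 8, 6, 8, 8, 6, 7, 7, 3, 7, 8, 9, 9, 27, 75, 58, 33, 46]
V [218, 218, 209, 201, 202, 192, 200, 202, 200, 201, 203, 202, 142, 135, 168, 169, 135, 134, 132, 132, 130, 109, 108, 108, 109, 109, 109, 110, 113, 114, 45, 21, 19, 23, 21, 22]
ring ((316.5, 135.5), 18.560810089111328) 298 335 120 151
```

Contact: the tip is about 2.5 mm in, some 1.5 mm off the land's centre, with +1.2 N. Press 2 mm more along the pen and hold.

step_arm(rows=[0.3,0,0.5,0,5,0.6,0,1,0,5,1,0,1.7,0,5,1,0,1.7,0,5,1,0,1.7,0,5,1,0,1.7,0,5])

```text
time: 16.75
tcp_pos: [0.4661, 0.2004, 0.1545]
eef_rot: [-3.126, -0.313, 0.0]
ft_force: [-0.2, -0.4, 0.9]
finger_gap: 0.0175
gripper_force: 60.5
```

```bash
python3 tip.py
```

```text
[0.4661 0.2004 0.1545] [-0.54 -0.23  0.18] t 16.9
S [251, 252, 247, 255, 244, 167, 168, 161, 162, 160, 161, 161, 163, 161, 156, 157, 157, 163, 77, 17, 10, 9, 6, 10, 9, 9, 9, 7, 8, 6, 13, 36, 64, 51, 58, 25]
V [217, 218, 217, 217, 217, 198, 201, 190, 201, 202, 201, 201, 201, 202, 141, 136, 169, 169, 115, 110, 111, 110, 109, 110, 108, 110, 109, 110, 113, 112, 49, 18, 19, 26, 25, 22]
ring ((316.4189147949219, 137.5), 18.587902069091797) 298 335 122 153
```

step_arm(rows=[0,0,0,0,5,0,0,0,0,5,0,0,0,0,5,0,0,0,0,5,0,0,0,0,5,0,0,0,0,5,0,0,0,0,5,0,0,0,0,5,0,0,0,0,5,0,0,0,0,5,0,0,0,0,5,0,0,0,0,5])

```text
time: 18.15
tcp_pos: [0.4661, 0.2004, 0.1545]
eef_rot: [-3.126, -0.313, 0.0]
ft_force: [-0.9, 0.2, -0.4]
finger_gap: 0.0168
gripper_force: 60.5
```

step_arm(rows=[0,0,0,0,5,0,0,0,0,5,0,0,0,0,5,0,0,0,0,5,0,0,0,0,5,0,0,0,0,5,0,0,0,0,5,0,0,0,0,5,0,0,0,0,5,0,0,0,0,5,0,0,0,0,5,0,0,0,0,5])

```text
time: 19.35
tcp_pos: [0.4661, 0.2005, 0.1545]
eef_rot: [-3.126, -0.313, 0.0]
ft_force: [-0.7, 0.6, 0.5]
finger_gap: 0.0174
gripper_force: 60.5
```

```bash
python3 tip.py; python3 -c "
from cell import job_done
print(job_done())"
```

```text
[0.4661 0.2004 0.1545] [-0.83  0.2   0.06] t 19.5
S [249, 252, 247, 255, 251, 167, 169, 163, 160, 162, 163, 160, 162, 164, 154, 155, 160, 159, 75, 16, 12, 6, 10, 9, 9, 5, 8, 7, 7, 9, 17, 38, 36, 53, 77, 74]
V [217, 218, 217, 219, 215, 198, 201, 190, 200, 202, 200, 201, 202, 202, 142, 136, 168, 170, 114, 109, 113, 110, 109, 109, 110, 109, 109, 110, 112, 114, 47, 22, 22, 24, 22, 20]
ring ((316.5, 138.0), 18.607892990112305) 298 335 122 153
the job is handed in; nothing more can be done
None
```

The job is handed in (no verdict came back): the pen was proved upright on the brass contact for over a second, then held on the red-ringed land for about 3 s with the spring about 5 mm in, tilted about 32° against the board's measured 31° (±1.3°), and it is still held there.

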